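# Set out the hall cabinet top by the key box

## Task

Tidy the things on the shoe cabinet around the walnut key box: put the house key on its yellow fob in the middle of the white dish, stand the vase in the middle of the blue coaster, stand the flashlight midway in the gap between the key box and the dish, lay the black seal case midway in the gap between the key box and the coaster, and lay the red shoehorn on top of the key box, centred and lengthwise along the lid. Keep the vase upright all the while, leave the shoe brush and the green polish tin where they are, and leave everything at rest with nothing held.

Things in the scene. Friction and masses are not known exactly. Their poses are not given: they have to be found in the camera images.
- keybox: Walnut key box with its lid closed, fixed; 90 (x) x 120 (y) x 55 mm high, flat lid top at 55 mm. Origin: centre of its underside on the cabinet top. Its x axis points from the front (brass latch, towards the robot) to the back (brass hinges); its y axis is the long way of the lid. The dish stands about 200 mm from it, centre to centre, off one end (+y or -y) on the box's middle line, the coaster likewise off the other end; which is which changes.
- dish: White round ceramic key dish, fixed, 116 mm across and 18 mm high; near-upright 4 mm wall, flat inner floor about 102 mm across, 4 mm above the cabinet top. Origin: centre of its underside, on the cabinet top.
- coaster: Blue round ceramic coaster, fixed, 90 mm across, 6 mm thick. Origin: centre of its underside, on the cabinet top.
- fob_c (a point): House key on a yellow wooden fob, loose. The fob is a block 36 x 22 x 18 mm high; the ring and key stick out 37 mm from its middle along +x, clear of the surface. Point: centre of the yellow block, 9 mm above its underside. x is the block's long way, z up. To be gripped across the 22 mm width (y).
- flashlight_c (a point): Small aluminium flashlight, loose, standing upright on its 34 mm wide head, 104 mm high in all. Head 26 mm high, then a straight barrel 25 mm in diameter from 26 to 84 mm, dark twist cap 28 mm across on top. Point: on the axis, 52 mm above its foot; z is its axis, up.
- vase_c (a point): Empty green-glass bud vase, loose, standing upright, 124 mm high; straight body 44 mm in diameter from the foot to 75 mm, then a narrow neck with a 28 mm lip. Point: on the axis, 50 mm above its foot; z is its axis, up.
- sealcase_c (a point): Black name-seal case with a brass line round it, loose, lying flat; 60 x 24 x 22 mm high. Point: its centre, 11 mm above its underside. x is its long way, z up. To be gripped across the 24 mm width (y).
- shoehorn_c (a point): Short red plastic shoehorn, loose, lying flat; 160 mm long. Handle, 22 mm wide and 12 mm high, runs from 80 mm behind the point to 14 mm ahead of it along x; the blade, up to 40 mm wide and about 10 mm high, is the rest. Point: middle of its length, 6 mm above its underside; x runs towards the blade, z up. Can be gripped across the handle (y) at this point.
- shoebrush_c (a point): Shoe brush, loose, to be left alone: brown wooden back over black bristles, 140 x 44 x 38 mm high. Point: its centre, 19 mm above its underside; x is its long way.
- tin_c (a point): Round green polish tin with a silver disc on its lid, loose, to be left alone: 62 mm across, 22 mm high. Point: its centre, 11 mm above its underside.

How it is judged:
At the end, for the whole second after the job is handed in: Fob flat in dish (18 mm of centre); vase upright on coaster (15 mm); flashlight upright mid-gap box-dish and seal case flat mid-gap box-coaster (about 15 mm along, 15 mm off the box middle line); shoehorn flat on lid (15 mm of centre, 0.2 rad of its long way); all at rest (horizontal distance between fob_c and dish below 0.018 m and height (world z) of fob_c below 0.024 m and angle between fob_c's own z axis and vertical below 0.25 rad and horizontal distance between vase_c and coaster below 0.015 m and height (world z) of vase_c between 0.05 and 0.062 m and angle between each of vase_c, flashlight_c's own z axis and vertical below 0.1 rad and horizontal distance between flashlight_c and keybox between 0.086 and 0.116 m and horizontal distance between flashlight_c and dish between 0.084 and 0.114 m and x of flashlight_c in the frame of keybox between -0.015 and 0.015 m and height (world z) of flashlight_c below 0.058 m and horizontal distance between sealcase_c and keybox between 0.09 and 0.122 m and horizontal distance between sealcase_c and coaster between 0.078 and 0.11 m and x of sealcase_c in the frame of keybox between -0.015 and 0.015 m and height (world z) of sealcase_c below 0.018 m and angle between sealcase_c's own z axis and vertical below 0.2 rad and horizontal distance between shoehorn_c and keybox below 0.015 m and height (world z) of shoehorn_c between 0.055 and 0.068 m and angle between the x axis of shoehorn_c and the y axis of keybox, either way round below 0.2 rad and angle between shoehorn_c's own z axis and vertical below 0.15 rad and linear speed of each of fob, flashlight, vase, sealcase, shoehorn below 0.02 m/s and angular speed of each of fob, flashlight, vase, sealcase, shoehorn below 0.3 rad/s); the robot touches nothing.
It fails at once if the vase is tipped (more than 0.5 rad) (angle between vase_c's own z axis and vertical above 0.5 rad).
It fails at once if the shoe brush is moved by more than 20 mm (distance of shoebrush_c from where it was at the start of the episode above 0.02 m).
It fails at once if the polish tin is moved by more than 20 mm (distance of tin_c from where it was at the start of the episode above 0.02 m).
It also fails if it takes over 125 s, if anything falls off the work surface, if the arm or the gripper's body presses on something with over 40 N, if the wrist force passes 120 N, or if a joint passes its speed limit or range.

## Robot

A 6-joint arm with a two-finger parallel gripper is mounted at the origin on the work surface. World frame = base frame: x ahead of the robot, y to its left, z up, the work surface at z = 0. Lengths are in m, angles in rad, forces in N, time in s.
With the tool pointing down it reaches from about 0.375 to 0.9 m from the base axis. Payload 3.1 kg.
Tool frame: the origin (TCP) lies at the very end of the fingers, on their centre line; the grasp point (between the pads) lies 19 mm behind it (grip_depth is the distance from the TCP to the grasp point, in m); z points along the fingers, y is the line along which they close (so a half turn about z gives the same grasp; the last joint's range is limited). The gripper opens to 85 mm and grips with 20 to 120 N. Pads are 22 mm wide; open, the fingers measure 114 mm over their backs; the gripper's body (76 mm by 85 mm) begins 54 mm behind the grasp point. The pads swing forward as they close: fully open they stand 13 mm farther back than shut.
Start: joints at [0.953, 0.527, 1.433, -0, 1.181, -0.178], TCP at [0.266, 0.566, 0.231] pointing down, gripper open.
Joint ranges: [-3.08, 3.08], [-0.75, 2.2], [0.22, 2.44], [-1.43, 4.57], [0, 2.65], [-2.85, 2.85]. Speed limits (rad/s): [2.79, 2.79, 3.14, 3.14, 3.14, 3.14].

## Interface

Orientations are given as a unit quaternion [x, y, z, w].
In Python, from station import * gives the robot as it stands.
- The arm moves only by the tool apply_moves, never from a script. Its argument "plan" is a list of rows, each a list of 7 numbers: the shift along the tool's x, y, z in m, then the turn, a rotation vector about the tool's x, y, z in rad, then the gripper command: -1 is fully open, 1 is shut, values between are in proportion. In form: [[dx, dy, dz, wx, wy, wz, jaw], ...]. A call has 1 to 8 rows; each row shifts and turns the commanded pose from where the row before left it, along the tool's axes as they then stand; what a row does not reach is not made up. A row lasts 1/8 s, in which the tool goes at most 62.5 mm and 10.7 degrees, less where a joint would pass 70% of its speed; a pose out of reach is approached as far as the arm can. A call is refused whole if a number of a shift passes 0.0625 or a number of a turn 0.188, either way. A call with a gripper value outside its range is refused whole. The fingers move at their own pace and stop on an object; "force" is the grip in N (left out, the last holds). Time passes only in rows, so rows that do not move let the fingers close. It gives the time, the measured TCP pose, the force, the opening and the grip force at its end, in the units of the state.
- sense(): the state, without advancing time (a new reading comes with each control period).
- snapshot(name): name is "side" or "top" or "wrist"; returns the picture (400x640x3 uint8, red, green, blue); there is no depth.
- calibration(name): a dict with "camera_matrix" (3x3 intrinsics, pixels), "R" (3x3) and "t" (3): a world point X has camera coordinates R X + t; the wrist camera has in their place "mount" (4x4, takes a point from camera to tool coordinates, whose origin is the TCP and whose axes are the flange's). Camera axes: x right, y down, z forward; pixel columns grow to the right and rows downward; lengths in m; the calibration is good to about 2 mm. A picture is of the moment at which its call begins: read the wrist's pose just before it. calibration takes no time and is no camera call.
- sign_off(): hands the job in; it is judged then, once.
The state is a dict: "t": time; "q": joint angles; "qd": joint speeds; "tau": joint torques, N m; "tcp_pos": TCP position; "tool_rot": TCP orientation; "force": force on the tool from outside, world axes, zero at the start; "ft_torque": the same for the moment, N m; "finger_gap": opening from 0.0 (shut) to 1.0 (fully open); "gripper_force": force on a finger pad.
Only numpy, scipy, OpenCV 4.12 (cv2) and the standard library are available. Lean on these libraries where they do the work, as an engineer would, in place of code of your own. Each camera call takes 0.05 s, during which the arm holds its last target. There are 200 camera calls.

## Working session

There is one attempt and no reset: what is moved stays moved. The work goes in short steps, Python scripts to look and compute and a tool call to move; the robot and the scene stay as the last step left them, time stands still between calls to the robot, and variables do not carry over. Pictures are saved under pics/ and viewed, at most 14 in all, crops included, and the job is handed in when it is done.

Besides the shell and the picture viewer there is one more tool, called after ">>>" by a JSON object that holds its "op" and its "data". apply_moves: Moves the arm, as the interface text tells. Its arguments: {"type":"object","properties":{"plan":{"type":"array"},"force":{"type":"number"}},"required":["plan"]}

```bash
ls; mkdir -p pics
python3 - <<'E'
from station import *
import cv2,numpy as np
np.set_printoptions(precision=4,suppress=True)
s=sense();print(s)
for n in("side","top","wrist"):
    im=snapshot(n);cv2.imwrite(f"pics/{n}0.png",im[:,:,::-1]);print(n,calibration(n))
E
```

```text
pics
{'t': 0.0, 'q': array([ 0.9525,  0.5285,  1.4339, -0.    ,  1.1814, -0.1785]), 'qd': array([ 0.0012, -0.0012,  0.0006,  0.0002, -0.001 ,  0.0014]), 'tau': array([  0.0007, -44.2342, -17.8026,  -0.0004,   0.0085,  -0.    ]), 'tcp_pos': array([0.2657, 0.5649, 0.2303]), 'tool_rot': array([ 0.2181,  0.9759, -0.001 , -0.0004]), 'force': array([-0.3368,  0.4774, -0.3807]), 'ft_torque': array([0.0485, 0.0265, 0.0236]), 'gripper_force': 0.0, 'finger_gap': 1.001763551468403}
side {'camera_matrix': array([[387.4102,   0.    , 317.8993],
       [  0.    , 387.4102, 201.3321],
       [  0.    ,   0.    ,   1.    ]]), 'R': array([[ 0.8966, -0.4428,  0.0122],
       [-0.2839, -0.5956, -0.7514],
       [ 0.34  ,  0.6702, -0.6597]]), 't': array([-0.4714,  0.2164,  0.7359])}
top {'camera_matrix': array([[498.0533,   0.    , 313.5121],
       [  0.    , 498.0533, 204.537 ],
       [  0.    ,   0.    ,   1.    ]]), 'R': array([[ 0.0194, -0.9996,  0.0217],
       [-0.9973, -0.0209, -0.0704],
       [ 0.0708, -0.0202, -0.9973]]), 't': array([-0.0194,  0.5226,  1.1607])}
wrist {'camera_matrix': array([[354.3589,   0.    , 323.1587],
       [  0.    , 354.3589, 192.6021],
       [  0.    ,   0.    ,   1.    ]]), 'mount': array([[-0.0006, -0.9589, -0.2837,  0.0732],
       [ 1.    , -0.0003, -0.0012,  0.0003],
       [ 0.0011, -0.2837,  0.9589, -0.1427],
       [ 0.    ,  0.    ,  0.    ,  1.    ]])}
```

View pics/top0.png

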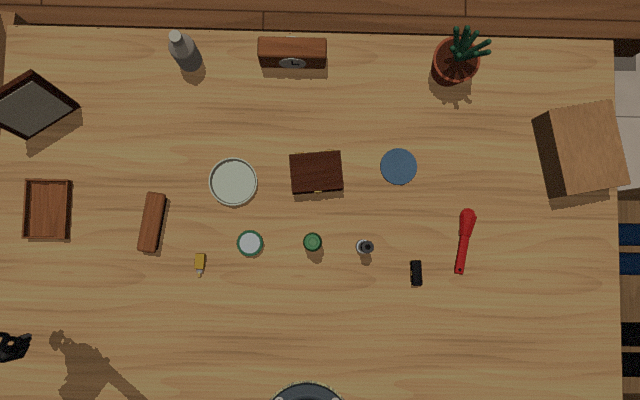

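View pics/side0.png

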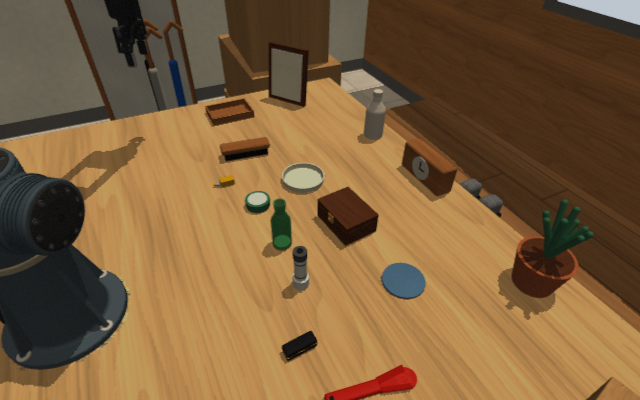

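The top view shows the dish at (233,182), box (316,172), coaster (398,166), fob (200,262), tin (250,243), vase (313,242), flashlight (365,247), seal case (416,273), shoehorn (465,240) and brush (152,222). The side view shows the same things, with the vase and flashlight upright.

```bash
cat > h.py <<'E'
from station import *
import cv2,numpy as np
from scipy.spatial.transform import Rotation as Ro
np.set_printoptions(precision=4,suppress=True)
def cam(n,s=None):
    "K, R(world->cam), t; s = state for the wrist"
    c=calibration(n);K=c["camera_matrix"]
    if n!="wrist": return K,c["R"],c["t"]
    M=c["mount"];Rt=Ro.from_quat(s["tool_rot"]).as_matrix()
    R=(Rt@M[:3,:3]).T; return K,R,-R@(Rt@M[:3,3]+s["tcp_pos"])
def ray(C,p):
    K,R,t=C;o=-R.T@t;d=R.T@np.linalg.solve(K,[p[0],p[1],1.]);return o,d/np.linalg.norm(d)
def cast(C,p,z):
    o,d=ray(C,p);return o+d*(z-o[2])/d[2]
def proj(C,X):
    K,R,t=C;u=K@(R@np.asarray(X,float)+t);return u[:2]/u[2]
def tri(C1,p1,C2,p2):
    (a,u),(b,v)=ray(C1,p1),ray(C2,p2)
    s=np.linalg.lstsq(np.c_[u,-v],b-a,rcond=None)[0]
    P,Q=a+s[0]*u,b+s[1]*v;return (P+Q)/2,np.linalg.norm(P-Q)
HSV=dict(yellow=((22,150,90),(32,255,255)),red=((172,150,60),(180,255,255)),red0=((0,200,90),(5,255,255)),
 blue=((100,60,60),(115,255,200)),green=((45,60,20),(90,255,255)),black=((0,0,0),(180,255,45)),
 white=((0,0,150),(180,60,255)),grey=((0,0,40),(180,50,255)))
def blobs(im,col,amin=30,roi=None):
    h=cv2.cvtColor(im,cv2.COLOR_RGB2HSV);m=cv2.inRange(h,*HSV[col])
    if col=="red": m|=cv2.inRange(h,*HSV["red0"])
    if roi: k=np.zeros_like(m);x0,y0,x1,y1=roi;k[y0:y1,x0:x1]=255;m&=k
    cs=cv2.findContours(m,cv2.RETR_EXTERNAL,cv2.CHAIN_APPROX_NONE)[0]
    return sorted([c for c in cs if cv2.contourArea(c)>amin],key=cv2.contourArea)[::-1]
def cen(c): M=cv2.moments(c);return np.array([M["m10"],M["m01"]])/M["m00"]
E
python3 - <<'E'
from h import *
T=cv2.imread("pics/top0.png")[:,:,::-1].copy();S=cv2.imread("pics/side0.png")[:,:,::-1].copy()
for n,I in(("top",T),("side",S)):
    hs=cv2.cvtColor(I,cv2.COLOR_RGB2HSV)
    P=dict(top=[(200,262),(233,182),(316,165),(398,166),(313,242),(365,247),(416,273),(467,218),(250,243),(152,222),(300,280)],side=[(228,182),(303,178),(350,205),(403,281),(281,230),(300,270),(300,346),(400,378),(258,200),(245,147),(250,300)])[n]
    print(n,[hs[y,x].tolist() for x,y in P])
    roi=(120,130,500,290) if n=="top" else (200,130,430,400)
    for c in("yellow","red","blue","green","black","white","grey"):
        for b in blobs(I,c,25,roi)[:5]:
            print(n,c,cv2.contourArea(b),cen(b).round(1),cv2.boundingRect(b), np.round(cast(cam(n),cen(b),.01),3))
E
```

```text
top [[22, 176, 148], [41, 29, 151], [9, 153, 70], [102, 90, 102], [58, 80, 115], [176, 52, 39], [130, 24, 32], [2, 190, 142], [80, 5, 153], [12, 155, 115], [19, 109, 145]]
top red 308.5 [466.5 222.9] (460, 209, 17, 35) [ 0.487 -0.376  0.01 ]
top blue 964.0 [398.2 166.1] (381, 148, 36, 37) [ 0.621 -0.211  0.01 ]
top green 484.0 [249.3 242.7] (237, 230, 26, 26) [0.43  0.141 0.01 ]
top green 222.5 [312.  241.7] (303, 233, 18, 18) [ 0.435 -0.007  0.01 ]
top black 219.0 [415.9 272.9] (410, 260, 12, 26) [ 0.366 -0.255  0.01 ]
top black 56.0 [161.  223.9] (156, 198, 11, 52) [0.47 0.35 0.01]
top white 1333.5 [233.4 181.9] (212, 161, 44, 42) [0.574 0.183 0.01 ]
top white 281.0 [249.2 242.6] (240, 233, 20, 20) [0.43  0.141 0.01 ]
top grey 1749.0 [232.4 180.9] (209, 157, 48, 48) [0.576 0.186 0.01 ]
top grey 318.0 [249.2 242.7] (239, 233, 21, 21) [0.43  0.141 0.01 ]
top grey 168.5 [363.9 246.3] (356, 240, 18, 14) [ 0.427 -0.131  0.01 ]
side [[20, 242, 81], [28, 49, 191], [9, 179, 81], [101, 100, 117], [63, 130, 51], [21, 39, 85], [10, 32, 24], [2, 216, 181], [29, 32, 190], [13, 182, 122], [17, 1
[... 371 characters left out ...]
e black 484.5 [299.4 345.2] (283, 331, 34, 30) [ 0.365 -0.251  0.01 ]
side black 199.0 [245.7 154.1] (225, 148, 43, 13) [0.468 0.358 0.01 ]
side black 79.5 [257.7 208.5] (247, 203, 22, 10) [0.42  0.121 0.01 ]
side black 50.0 [299.8 258.4] (294, 254, 13, 8) [ 0.448 -0.069  0.01 ]
side white 571.0 [302.5 177.9] (282, 168, 42, 21) [0.571 0.185 0.01 ]
side white 163.0 [256.9 198.4] (248, 193, 19, 12) [0.431 0.158 0.01 ]
side grey 314.5 [300.3 275.6] (293, 260, 16, 30) [ 0.43  -0.112  0.01 ]
side grey 191.0 [298.6 175.4] (284, 168, 33, 17) [0.565 0.2   0.01 ]
side grey 176.5 [256.8 198.3] (247, 192, 20, 13) [0.431 0.158 0.01 ]
side grey 95.0 [299.7 251.3] (294, 246, 13, 11) [ 0.456 -0.051  0.01 ]
```

```bash
sed -i 's/yellow=((22,150,90)/yellow=((18,160,70)/; s/red=((172,150,60)/red=((172,120,40)/; s/red0=((0,200,90)/red0=((0,170,40)/' h.py
python3 - <<'E'
from h import *
T=cv2.imread("pics/top0.png")[:,:,::-1].copy();S=cv2.imread("pics/side0.png")[:,:,::-1].copy()
A,B=cam("top"),cam("side")
R=dict(fob=("yellow",(180,240,220,290),(210,170,245,195)),seal=("black",(400,250,430,300),(280,325,325,365)),horn=("red",(445,200,490,280),(320,360,425,400)),
 coaster=("blue",(375,140,425,195),(375,255,430,305)),dish=("white",(205,150,262,210),(275,160,330,196)),tin=("green",(230,225,270,262),(240,185,275,216)),vase=("green",(298,225,330,262),(265,195,295,252)))
for n,(c,r1,r2) in R.items():
    b1=max(blobs(T,c,5,r1),key=cv2.contourArea);b2=max(blobs(S,c,5,r2),key=cv2.contourArea)
    P,e=tri(A,cen(b1),B,cen(b2))
    m=cv2.minAreaRect(b1);bx=np.array([cast(A,p,P[2])[:2] for p in cv2.boxPoints(m)])
    e1,e2=bx[1]-bx[0],bx[2]-bx[1];L=e1 if np.hypot(*e1)>np.hypot(*e2) else e2
    print(n,cen(b1).round(1),cen(b2).round(1),P.round(4),"err",round(e,4),"ext",np.hypot(*e1).round(3),np.hypot(*e2).round(3),"ang",np.degrees(np.arctan2(L[1],L[0])).round(1),cv2.boundingRect(b2))
E
```

```text
fob [199.  260.8] [226.6 180.5] [0.3837 0.2578 0.0124] err 0.003 ext 0.035 0.022 ang -2.7 (219, 175, 16, 12)
seal [415.9 272.9] [299.4 345.2] [ 0.3653 -0.2536  0.015 ] err 0.0021 ext 0.025 0.059 ang -176.4 (283, 331, 34, 30)
horn [464.2 236.8] [378.6 384.6] [ 0.4536 -0.3705  0.0107] err 0.0002 ext 0.157 0.038 ang -13.9 (325, 365, 92, 35)
coaster [398.2 166.1] [403.2 280.2] [ 0.62   -0.2115  0.0041] err 0.0033 ext 0.087 0.086 ang -62.1 (382, 263, 43, 35)
dish [233.4 181.9] [302.5 177.9] [0.5719 0.1835 0.0109] err 0.0036 ext 0.102 0.098 ang -88.7 (282, 168, 42, 21)
tin [249.3 242.7] [257.7 206.2] [ 0.4282  0.1428 -0.0033] err 0.0031 ext 0.06 0.06 ang -88.9 (245, 191, 25, 22)
vase [312.  241.7] [280.7 226. ] [ 0.4338 -0.0059  0.0577] err 0.0032 ext 0.039 0.039 ang -88.9 (271, 199, 20, 51)
```

>>> {"op": "apply_moves", "data": {"plan": [[0,0,0,0,0,-0.147,-1],[0,0,0,0,0,-0.147,-1],[0,0,0,0,0,-0.146,-1]]}}

```text
t: 0.52
tcp_pos: [0.2659, 0.5653, 0.2309]
tool_rot: [-0.003, 1.0, -0.0, -0.0]
force: [1.0, 0.5, 0.7]
finger_gap: 1.001
gripper_force: 0.0
```

>>> {"op": "apply_moves", "data": {"plan": [[-0.02,-0.052,0.005,0,0,0,-1],[-0.02,-0.052,0.005,0,0,0,-1],[-0.02,-0.052,0.005,0,0,0,-1],[-0.02,-0.052,0.005,0,0,0,-1],[-0.019,-0.05,0.005,0,0,0,-1],[-0.019,-0.05,0.005,0,0,0,-1],[0,0,0,0,0,0,-1],[0,0,0,0,0,0,-1]]}}

```text
t: 1.52
tcp_pos: [0.3841, 0.2577, 0.2013]
tool_rot: [0.0, 1.0, 0.0, -0.0]
force: [0.2, 0.2, 0.3]
finger_gap: 0.996
gripper_force: 0.0
```

```bash
cat >> h.py <<'E'
def shot(name,tag):
    s=sense() if name=="wrist" else None
    I=snapshot(name);cv2.imwrite(f"pics/{tag}.png",I[:,:,::-1]);C=cam(name,s);np.savez(f"pics/{tag}.npz",K=C[0],R=C[1],t=C[2])
    return I,C
def rect(C,b,z):
    m=cv2.minAreaRect(b);bx=np.array([cast(C,p,z)[:2] for p in cv2.boxPoints(m)]);e=[bx[1]-bx[0],bx[2]-bx[1]]
    e.sort(key=lambda v:-np.hypot(*v));a=np.degrees(np.arctan2(e[0][1],e[0][0]))
    return bx.mean(0).round(4),[np.hypot(*v).round(4) for v in e],round((a+90)%180-90,1)
E
python3 - <<'E'
from h import *
print(sense()["tcp_pos"])
I,C=shot("wrist","w1")
for b in blobs(I,"yellow",300)[:3]: print(cv2.contourArea(b),cen(b),cv2.boundingRect(b),rect(C,b,.018),cast(C,cen(b),.018))
print(proj(C,[.3837,.2578,.018]))
E
```

```text
[0.3841 0.2577 0.2013]
818.5 [324.3722 166.6919] (312, 148, 26, 38) (array([0.3821, 0.2592]), [np.float64(0.0363), np.float64(0.0223)], np.float64(-3.7)) [0.382  0.2593 0.018 ]
[322.7673 168.5067]
```

View pics/w1.png

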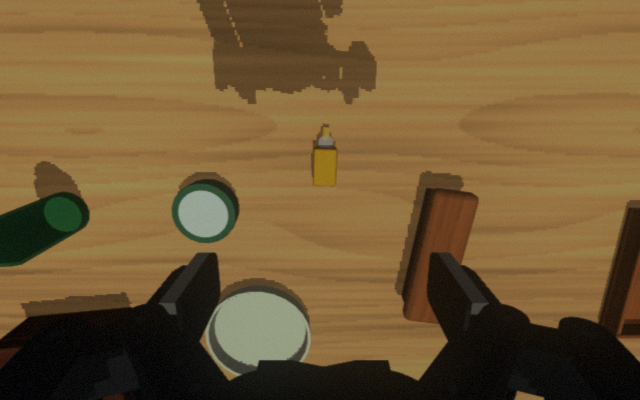

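The wrist view shows the fob at (324,167), with the key away from the fingers. Image down is world +X. The tin is at (205,211) and the dish at (260,335). Fob size and position agree with the two-view estimate, so I'm going for the grasp.

>>> {"op": "apply_moves", "data": {"plan": [[0.001,0.0015,0.05,0,0,0.065,-0.2],[0,0,0.05,0,0,0,-0.2],[0,0,0.045,0,0,0,-0.2],[0,0,0.03,0,0,0,-0.2],[0,0,0.015,0,0,0,-0.2],[0,0,0.007,0,0,0,-0.2],[0,0,0,0,0,0,-0.2],[0,0,0,0,0,0,1]], "force": 40}}

```text
t: 2.58
tcp_pos: [0.3837, 0.2594, 0.0052]
tool_rot: [0.032, 0.999, 0.0, 0.001]
force: [-0.4, -0.5, 0.1]
finger_gap: 0.4
gripper_force: 0.0
```

>>> {"op": "apply_moves", "data": {"plan": [[0,0,0,0,0,0,1],[0,0,0,0,0,0,1],[0,0,0,0,0,0,1],[0,0,0,0,0,0,1],[0,0,-0.02,0,0,0,1],[0,0,-0.05,0,0,0,1],[0,0,-0.05,0,0,0,1],[0,0,0,0,0,0,1]]}}

```text
t: 3.58
tcp_pos: [0.3855, 0.2599, 0.1278]
tool_rot: [0.032, 0.999, 0.002, 0.004]
force: [-0.4, -0.4, -1.5]
finger_gap: 0.241
gripper_force: 39.3
```

```bash
cat > go.py <<'E'
from h import *
import sys
def go(X,Y,Z,a=None):
    "shift in tool axes after turning to heading a (deg) of tool x"
    s=sense();R=Ro.from_quat(s["tool_rot"]);x=R.as_matrix()[:,0];h=np.degrees(np.arctan2(x[1],x[0]))
    w=0 if a is None else -np.radians((a-h+180)%360-180)
    R2=R*Ro.from_rotvec([0,0,w]);d=R2.inv().apply(np.array([X,Y,Z])-s["tcp_pos"])
    d0=R.inv().apply(np.array([X,Y,Z])-s["tcp_pos"])
    print("tcp",s["tcp_pos"],"heading",h.round(1),"gap",round(s["finger_gap"],3),"turn wz",np.round(w,3),"shift after turn",d.round(4),"in present axes",d0.round(4),"tilt",R.as_matrix()[:,2].round(4))
E
python3 - <<'E'
from go import *
A=cam("top");T=cv2.imread("pics/top0.png")[:,:,::-1].copy()
b=blobs(T,"grey",500,(200,150,265,212))[0];(c,r)=cv2.minEnclosingCircle(b);print("dish",c,r,cast(A,c,.018))
b=blobs(T,"white",500,(200,150,265,212))[0];print("floor",cast(A,cen(b),.006))
b=blobs(T,"blue",500,(375,140,425,195))[0];print("coaster",cast(A,cen(b),.006))
go(.574,.184,.12,180)
E
```

```text
dish (232.38185119628906, 180.94725036621094) 24.152671813964844 [0.5749 0.1843 0.018 ]
floor [0.5742 0.1835 0.006 ]
coaster [ 0.6211 -0.212   0.006 ]
tcp [0.3855 0.2599 0.1278] heading 176.3 gap 0.241 turn wz -0.065 shift after turn [-0.1884 -0.076   0.0092] in present axes [-0.193  -0.0636  0.0092] tilt [ 0.0086  0.0032 -1.    ]
```

>>> {"op": "apply_moves", "data": {"plan": [[-0.048,-0.016,0,0,0,0,1],[-0.048,-0.016,0,0,0,0,1],[-0.048,-0.016,0,0,0,0,1],[-0.048,-0.016,0,0,0,0,1],[0,0,0.04,0,0,0,1],[0,0,0.04,0,0,0,1],[0,0,0,0,0,0,1],[0,0,0,0,0,0,1]]}}

```text
t: 4.58
tcp_pos: [0.5707, 0.1828, 0.0446]
tool_rot: [0.032, 0.999, 0.0, 0.0]
force: [0.2, 0.6, 0.6]
finger_gap: 0.247
gripper_force: 39.3
```

```bash
python3 -c "
from go import *
go(.574,.184,.011)"
```

```text
tcp [0.5707 0.1828 0.0446] heading 176.3 gap 0.247 turn wz 0 shift after turn [-0.0032  0.0014  0.0336] in present axes [-0.0032  0.0014  0.0336] tilt [ 0.0002  0.     -1.    ]
```

>>> {"op": "apply_moves", "data": {"plan": [[-0.002,0.001,0.02,0,0,0,1],[0,0,0.009,0,0,0,1],[0,0,0.005,0,0,0,1],[0,0,0,0,0,0,1],[0,0,0,0,0,0,1]]}}

```text
t: 5.2
tcp_pos: [0.5728, 0.1836, 0.0105]
tool_rot: [0.032, 0.999, 0.0, 0.0]
force: [0.2, -0.0, -0.1]
finger_gap: 0.245
gripper_force: 39.4
```

>>> {"op": "apply_moves", "data": {"plan": [[0,0,0,0,0,0,0.1],[0,0,0,0,0,0,0.1],[0,0,0,0,0,0,0.1],[0,0,-0.03,0,0,0,0.1],[0,0,-0.06,0,0,0,-1],[0,0,-0.06,0,0,0,-1],[0,0,-0.05,0,0,0,-1],[0,0,0,0,0,0,-1]]}}

```text
t: 6.2
tcp_pos: [0.5756, 0.1841, 0.2155]
tool_rot: [0.032, 0.999, 0.001, 0.005]
force: [0.5, -0.3, -0.7]
finger_gap: 0.999
gripper_force: 0.0
```

Run:
```python
from go import *
I,C=shot("wrist","w2")
for b in blobs(I,"yellow",200)[:3]: print(cv2.contourArea(b),cen(b),rect(C,b,.022))
for c in("white","grey"):
  for b in blobs(I,c,1500)[:2]: (p,r)=cv2.minEnclosingCircle(b);print(c,p,r,cast(C,p,.018),cast(C,cen(b),.01))
go(.4338,-.006,.2,180)
```

```text
692.5 [321.8063 158.7752] (array([0.57  , 0.1836]), [np.float64(0.0342), np.float64(0.0199)], np.float64(-4.3))
white (324.3599853515625, 156.46527099609375) 58.412105560302734 [0.5687 0.1864 0.018 ] [0.5707 0.1864 0.01  ]
grey (324.24139404296875, 156.5) 58.24361038208008 [0.5688 0.1863 0.018 ] [0.5703 0.1863 0.01  ]
tcp [0.5737 0.1838 0.2126] heading 176.3 gap 0.999 turn wz -0.065 shift after turn [ 0.1399 -0.1898  0.0118] in present axes [ 0.1274 -0.1985  0.0118] tilt [ 0.0049  0.0006 -1.    ]
```

View pics/w2.png

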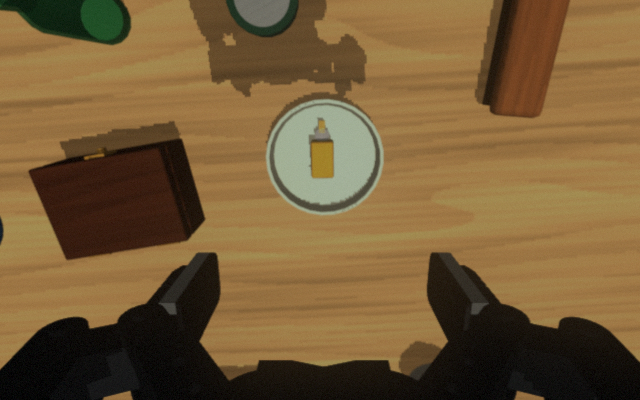

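The fob lies within about 3 mm of the dish middle: fob at (322,159), dish circle centre (324,156). Next, over the vase.

>>> {"op": "apply_moves", "data": {"plan": [[0.028,-0.038,-0.01,0,0,-0.065,-1],[0.028,-0.038,-0.01,0,0,0,-1],[0.028,-0.038,-0.01,0,0,0,-1],[0.028,-0.038,0,0,0,0,-1],[0.028,-0.038,0,0,0,0,-1],[0,0,0,0,0,0,-1],[0,0,0,0,0,0,-1]]}}

```text
t: 7.12
tcp_pos: [0.4302, -0.0043, 0.2395]
tool_rot: [0.0, 1.0, 0.0, -0.001]
force: [-0.2, -0.0, -0.4]
finger_gap: 0.997
gripper_force: 0.0
```

Run:
```python
from go import *
I,C=shot("wrist","w3")
for b in blobs(I,"green",300)[:3]: print(cv2.contourArea(b),cen(b),cv2.boundingRect(b),cast(C,cen(b),.075))
print(proj(C,[.434,-.006,.124]),proj(C,[.434,-.006,.0]))
go(.4338,-.006,.2)
```

```text
2568.0 [463.8304 158.18  ] (434, 130, 60, 58) [0.4163 0.1199 0.075 ]
924.0 [322.669  161.7246] (305, 145, 36, 36) [ 0.4193 -0.0042  0.075 ]
[320.2491 193.5184] [321.0761 161.3207]
tcp [ 0.4306 -0.004   0.2397] heading -180.0 gap 0.998 turn wz 0 shift after turn [-0.0033 -0.002   0.0397] in present axes [-0.0033 -0.002   0.0397] tilt [-0.0008  0.0007 -1.    ]
```

View pics/w3.png

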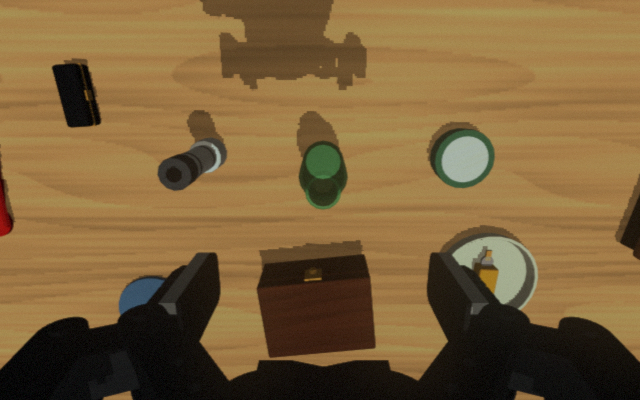

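The wrist view shows the vase at (323,175) with its lip near (323,190), the flashlight cap at (176,174), the box (315,310), the seal case (77,95) and the tin (463,158).

Run:
```python
from go import *
I=cv2.imread("pics/w3.png")[:,:,::-1].copy();z=np.load("pics/w3.npz");C=(z["K"],z["R"],z["t"])
HSV["g2"]=((40,70,10),(95,255,255));HSV["dark"]=((0,0,0),(180,255,60))
for b in blobs(I,"g2",300,(280,100,370,230)): 
    print(cv2.boundingRect(b),cen(b))
    p=b[:,0]; # lip: lowest arc fitted by a circle
    q=p[p[:,1]>190].astype(float);M=np.c_[2*q,np.ones(len(q))];s=np.linalg.lstsq(M,(q**2).sum(1),rcond=None)[0]
    c=s[:2];r=np.sqrt(s[2]+c@c);print("lip",c,r,cast(C,c,.124), r/354.36*(C[2][2]+(C[1]@[.43,0,.124])[2]))
    q=p[p[:,1]<152].astype(float);M=np.c_[2*q,np.ones(len(q))];s=np.linalg.lstsq(M,(q**2).sum(1),rcond=None)[0]
    c=s[:2];print("foot",c,np.sqrt(s[2]+c@c),cast(C,c,.0))
for b in blobs(I,"dark",200,(150,150,195,195)): print("cap",cv2.boundingRect(b),cv2.minEnclosingCircle(b),cast(C,cv2.minEnclosingCircle(b)[0],.104))
```

```text
(305, 144, 39, 65) [322.7199 176.0322]
lip [322.6411 191.018 ] 17.076506773048735 [ 0.432  -0.0042  0.124 ] 0.012929526717020965
foot [322.5381 162.5132] 18.18197120220729 [ 0.4353 -0.0044  0.    ]
cap (159, 152, 36, 38) ((178.38145446777344, 168.44224548339844), 21.264266967773438) [ 0.4188 -0.1199  0.104 ]
```

>>> {"op": "apply_moves", "data": {"plan": [[-0.0025,-0.0005,0.045,0,0,0,-1],[0,0,0.05,0,0,0,-1],[0,0,0.045,0,0,0,-1],[0,0,0.03,0,0,0,-1],[0,0,0.014,0,0,0,-1],[0,0,0,0,0,0,-1],[0,0,0,0,0,0,-1]], "force": 35}}

```text
t: 8.05
tcp_pos: [0.4334, -0.0045, 0.0564]
tool_rot: [-0.001, 1.0, -0.0, 0.0]
force: [-0.4, -0.2, -0.1]
finger_gap: 1.004
gripper_force: 0.0
```

>>> {"op": "apply_moves", "data": {"plan": [[0,0,0,0,0,0,1],[0,0,0,0,0,0,1],[0,0,0,0,0,0,1],[0,0,0,0,0,0,1],[0,0,0,0,0,0,1],[0,0,0,0,0,0,1]]}}

```text
t: 8.8
tcp_pos: [0.4332, -0.0051, 0.0571]
tool_rot: [0.0, 1.0, -0.0, 0.001]
force: [0.6, 1.2, 5.4]
finger_gap: 0.496
gripper_force: 34.7
```

>>> {"op": "apply_moves", "data": {"plan": [[0,0,-0.015,0,0,0,1],[0,0,-0.035,0,0,0,1],[0,0,-0.04,0,0,0,1],[0,0,-0.03,0,0,0,1],[-0.012,-0.013,0,0,0,0,1],[-0.024,-0.026,0,0,0,0,1],[-0.032,-0.035,0,0,0,0,1],[-0.032,-0.035,0,0,0,0,1]]}}

```text
t: 9.8
tcp_pos: [0.5334, -0.1157, 0.1747]
tool_rot: [0.0, 1.0, 0.0, -0.001]
force: [0.9, -0.1, -1.6]
finger_gap: 0.5
gripper_force: 36.2
```

>>> {"op": "apply_moves", "data": {"plan": [[-0.032,-0.035,0,0,0,0,1],[-0.032,-0.035,0,0,0,0,1],[-0.016,-0.018,0,0,0,0,1],[-0.008,-0.01,0,0,0,0,1],[0,0,0.04,0,0,0,1],[0,0,0.03,0,0,0,1],[0,0,0,0,0,0,1],[0,0,0,0,0,0,1]]}}

```text
t: 10.8
tcp_pos: [0.6212, -0.2121, 0.1068]
tool_rot: [-0.0, 1.0, -0.0, 0.0]
force: [-0.1, -0.9, -1.6]
finger_gap: 0.496
gripper_force: 36.3
```

Run:
```python
from go import *
go(.621,-.212,.064)
S,_=shot("side","s4");I,C=shot("wrist","w4")
cv2.imwrite("pics/c4.png",np.vstack([S[100:400],I])[:,:,::-1][:600])
```

```text
tcp [ 0.6212 -0.2121  0.1068] heading -180.0 gap 0.496 turn wz 0 shift after turn [0.0002 0.0001 0.0428] in present axes [0.0002 0.0001 0.0428] tilt [ 0.0006 -0.0004 -1.    ]
```

View pics/c4.png

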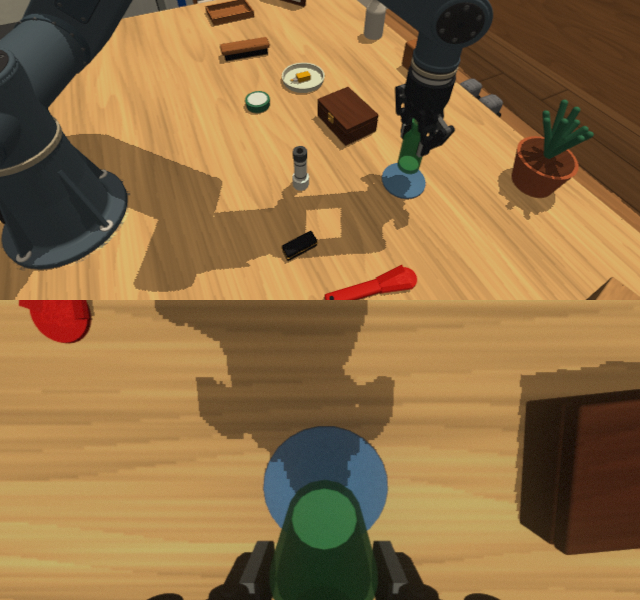

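The vase is held above the coaster, with its foot at about (325,218) in the wrist picture. Checking its tilt numerically before lowering.

Run:
```python
from go import *
C=cam("side");print(proj(C,[.621,-.212,.05]),proj(C,[.621,-.212,.125]))
z=np.load("pics/w4.npz");W=(z["K"],z["R"],z["t"]);print("foot exp",proj(W,[.621,-.212,.05]),"coaster exp",proj(W,[.621,-.212,.006]))
I=cv2.imread("pics/w4.png")[:,:,::-1].copy()
S=cv2.imread("pics/s4.png")[:,:,::-1].copy()
b=blobs(S,"green",200,(380,200,440,280))[0];print(cv2.boundingRect(b),cv2.fitLine(b,2,0,.01,.01).ravel())
HSV["coa"]=((98,60,30),(115,255,220));HSV["foot"]=((55,120,90),(80,255,255))
b=blobs(I,"coa",500,(250,100,400,240));p=np.vstack(b)[:,0];p=p[p[:,1]<175].astype(float)
s=np.linalg.lstsq(np.c_[2*p,np.ones(len(p))],(p**2).sum(1),rcond=None)[0];print("coaster",s[:2],np.sqrt(s[2]+s[:2]@s[:2]),cast(W,s[:2],.006))
h=cv2.cvtColor(I,cv2.COLOR_RGB2HSV);print(h[218,325],h[190,325],h[240,325])
for b in blobs(I,"foot",300,(270,170,380,260)):print(cv2.boundingRect(b),cen(b),cast(W,cen(b),.05))
```

```text
[408.1781 265.9732] [414.8521 240.1778]
foot exp [323.1006 213.5798] coaster exp [323.1999 192.6327]
(398, 218, 24, 56) [  0.1205  -0.9927 410.8583 247.5669]
coaster [325.1897 188.4693] 61.58813308952318 [ 0.6179 -0.2106  0.006 ]
[ 63 125 110] [ 64 117 113] [ 65 127 110]
(294, 189, 62, 60) [324.2168 218.4854] [ 0.6241 -0.2113  0.05  ]
```

>>> {"op": "apply_moves", "data": {"plan": [[0.003,0.0005,0.02,0,0,0,1],[0,0,0.013,0,0,0,1],[0,0,0.006,0,0,0,1],[0,0,0.003,0,0,0,1],[0,0,0.001,0,0,0,1],[0,0,0,0,0,0,1],[0,0,0,0,0,0,1]]}}

```text
t: 11.78
tcp_pos: [0.6181, -0.2116, 0.0637]
tool_rot: [-0.0, 1.0, -0.0, 0.0]
force: [0.3, -0.6, -1.5]
finger_gap: 0.501
gripper_force: 36.2
```

>>> {"op": "apply_moves", "data": {"plan": [[0,0,0.001,0,0,0,1],[0,0,0,0,0,0,1],[0,0,0,0,0,0,1]]}}

```text
t: 12.15
tcp_pos: [0.6182, -0.2116, 0.0632]
tool_rot: [-0.0, 1.0, -0.0, 0.001]
force: [0.3, 1.2, 5.6]
finger_gap: 0.499
gripper_force: 36.8
```

Contact. Open slowly and withdraw upwards.

>>> {"op": "apply_moves", "data": {"plan": [[0,0,0,0,0,0,-0.2],[0,0,0,0,0,0,-0.4],[0,0,0,0,0,0,-0.7],[0,0,0,0,0,0,-1],[0,0,0,0,0,0,-1],[0,0,-0.03,0,0,0,-1],[0,0,-0.05,0,0,0,-1],[0,0,-0.05,0,0,0,-1]]}}

```text
t: 13.15
tcp_pos: [0.6175, -0.2114, 0.1932]
tool_rot: [-0.0, 1.0, 0.0, -0.0]
force: [0.3, -0.7, -0.0]
finger_gap: 0.997
gripper_force: 0.0
```

>>> {"op": "apply_moves", "data": {"plan": [[0,0,-0.04,0,0,0,-1],[0,0,0,0,0,0,-1],[0,0,0,0,0,0,-1]]}}

```text
t: 13.52
tcp_pos: [0.6171, -0.2111, 0.2316]
tool_rot: [-0.0, 1.0, 0.0, -0.001]
force: [-0.4, -0.5, -0.2]
finger_gap: 0.998
gripper_force: 0.0
```

Run:
```python
from go import *
I,C=shot("wrist","w5");T,A=shot("top","t5")
HSV["g2"]=((40,70,10),(95,255,255));HSV["coa"]=((98,60,30),(115,255,220))
def arc(q):
    q=q.astype(float);s=np.linalg.lstsq(np.c_[2*q,np.ones(len(q))],(q**2).sum(1),rcond=None)[0];return s[:2],np.sqrt(s[2]+s[:2]@s[:2])
b=blobs(I,"g2",300,(260,60,400,290))[0];p=b[:,0];y0,y1=p[:,1].min(),p[:,1].max();print(cv2.boundingRect(b))
c,r=arc(p[p[:,1]>y1-18]);print("lip",c,r,cast(C,c,.13));c,r=arc(p[p[:,1]<y0+9]);print("foot",c,r,cast(C,c,.006))
h=cv2.convexHull(np.vstack(blobs(I,"coa",100)));c=cv2.fitEllipse(h);print("coaster",c,cast(C,c[0],.006))
# box from top view
m=cv2.inRange(cv2.cvtColor(T,cv2.COLOR_RGB2HSV),(0,110,35),(15,255,100));k=np.zeros_like(m);k[140:205,280:355]=255
cs=max(cv2.findContours(m&k,0,1)[0],key=cv2.contourArea);print("box top",cv2.boundingRect(cs),rect(A,cs,.055))
go(.424,-.122,.24)
```

```text
(299, 141, 50, 71)
lip [323.0125 192.7971] 18.532321682516866 [ 0.6163 -0.2107  0.13  ]
foot [322.7979 159.5344] 17.96939260694592 [ 0.6163 -0.2109  0.006 ]
coaster ((323.1326599121094, 159.49501037597656), (81.34879302978516, 82.59385681152344), 78.96604919433594) [ 0.6162 -0.2106  0.006 ]
box top (289, 151, 55, 44) (array([ 0.595 , -0.0123]), [np.float64(0.1183), np.float64(0.0936)], np.float64(-83.4))
tcp [ 0.6167 -0.2109  0.2304] heading -180.0 gap 1.001 turn wz 0 shift after turn [ 0.1927  0.0889 -0.0088] in present axes [ 0.1927  0.0889 -0.0088] tilt [-0.0034  0.0019 -1.    ]
```

View pics/w5.png

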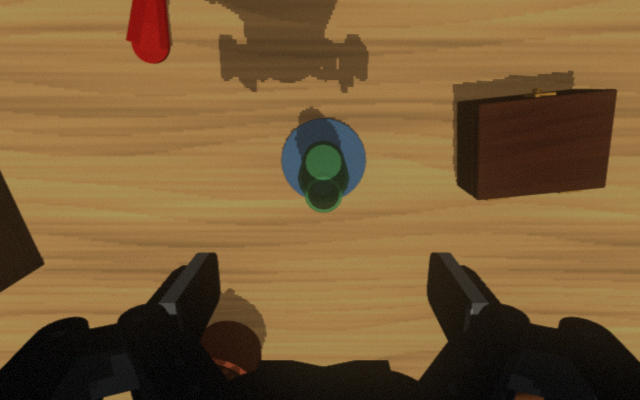

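The vase stands centred on the coaster (coaster circle at (323,159), foot the same), and the lid is seen at (478,101)–(616,89)–(606,187). Next, the flashlight.

>>> {"op": "apply_moves", "data": {"plan": [[0.049,0.022,-0.002,0,0,0,-1],[0.049,0.022,-0.002,0,0,0,-1],[0.049,0.022,-0.002,0,0,0,-1],[0.048,0.022,-0.002,0,0,0,-1],[0,0,0,0,0,0,-1],[0,0,0,0,0,0,-1]]}}

```text
t: 14.38
tcp_pos: [0.4233, -0.1239, 0.24]
tool_rot: [-0.0, 1.0, -0.0, 0.0]
force: [-0.1, 0.2, 0.4]
finger_gap: 0.996
gripper_force: 0.0
```

Run:
```python
from go import *
z=np.load("pics/w5.npz");W=(z["K"],z["R"],z["t"])
P=[cast(W,p,.055) for p in((478,101),(616,89),(606,187),(480,198))];print("lid corners",np.array(P)[:,:2],np.mean(P,0),np.linalg.norm(P[0]-P[1]),np.linalg.norm(P[1]-P[2]))
I,C=shot("wrist","w6");go(.424,-.122,.24)
cv2.imwrite("pics/w6c.png",cv2.resize(I[80:280,220:420],(600,600),interpolation=0)[:,:,::-1])
print(proj(C,[.424,-.122,.104]),proj(C,[.424,-.122,.0]))
```

```text
lid corners [[ 0.5549 -0.0753]
 [ 0.5449  0.0429]
 [ 0.6329  0.054 ]
 [ 0.6436 -0.0625]] [ 0.594  -0.0102  0.055 ] 0.11863888983731011 0.08870411026602452
tcp [ 0.4239 -0.1242  0.2401] heading -180.0 gap 1.0 turn wz 0 shift after turn [-0.0001  0.0022  0.0001] in present axes [-0.0001  0.0022  0.0001] tilt [ 0.0008 -0.0005 -1.    ]
[325.0106 182.4382] [324.5822 158.0976]
```

View pics/w6c.png

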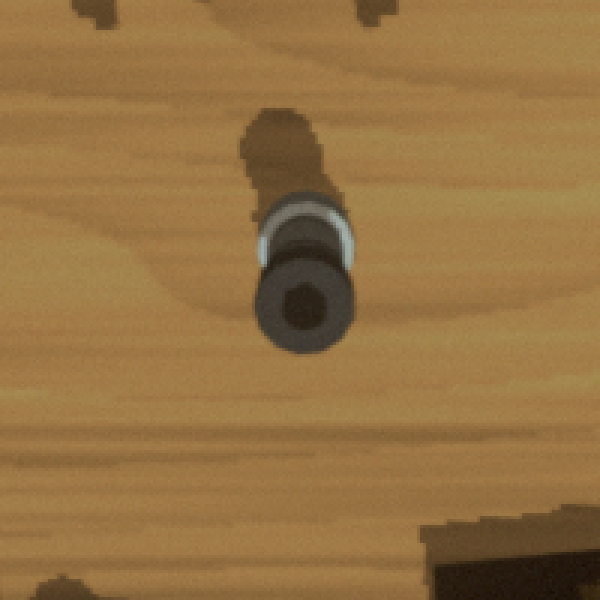

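The cap centre is at crop (305,304), i.e. (321.7,181.3) in the picture, so the flashlight axis is at about (0.423,-0.1245), upright. I turn the tool by 84° so the fingers close along the box's x.

>>> {"op": "apply_moves", "data": {"plan": [[0,0,0,0,0,0.183,-1],[0,0,0,0,0,0.183,-1],[0,0,0,0,0,0.183,-1],[0,0,0,0,0,0.183,-1],[0,0,0,0,0,0.183,-1],[0,0,0,0,0,0.183,-1],[0,0,0,0,0,0.183,-1],[0,0,0,0,0,0.183,-1]]}}

```text
t: 15.42
tcp_pos: [0.4243, -0.1245, 0.2399]
tool_rot: [0.671, 0.742, 0.0, 0.0]
force: [1.1, 1.4, -0.9]
finger_gap: 1.003
gripper_force: 0.0
```

>>> {"op": "apply_moves", "data": {"plan": [[0,0,0,0,0,0,-0.5],[0,0,0,0,0,0,-0.5]], "force": 40}}

```text
t: 15.68
tcp_pos: [0.4235, -0.1239, 0.2401]
tool_rot: [0.667, 0.745, 0.0, 0.0]
force: [0.8, 0.4, 0.4]
finger_gap: 0.748
gripper_force: 0.0
```

Run:
```python
from go import *
go(.423,-.1245,.04)
I,C=shot("wrist","w7")
HSV["dark"]=((0,0,0),(180,255,75));e=proj(C,[.423,-.1245,.104]);print(e)
x,y=e.astype(int)
for b in blobs(I,"dark",150,(x-30,y-20,x+30,y+25)): print(cv2.boundingRect(b),cen(b))
```

```text
tcp [ 0.4235 -0.1239  0.2401] heading 96.3 gap 0.748 turn wz 0 shift after turn [-0.0005 -0.0005  0.2001] in present axes [-0.0005 -0.0005  0.2001] tilt [ 0. -0. -1.]
[323.7124 181.6125]
(309, 161, 32, 36) [324.3508 178.1617]
```

>>> {"op": "apply_moves", "data": {"plan": [[-0.0005,-0.0005,0.05,0,0,0,-0.5],[0,0,0.05,0,0,0,-0.5],[0,0,0.05,0,0,0,-0.5],[0,0,0.035,0,0,0,-0.5],[0,0,0.015,0,0,0,-0.5],[0,0,0,0,0,0,-0.5],[0,0,0,0,0,0,1],[0,0,0,0,0,0,1]]}}

```text
t: 16.73
tcp_pos: [0.423, -0.1245, 0.0412]
tool_rot: [0.668, 0.744, 0.0, 0.001]
force: [0.7, 0.4, 0.5]
finger_gap: 0.332
gripper_force: 0.0
```

>>> {"op": "apply_moves", "data": {"plan": [[0,0,0,0,0,0,1],[0,0,0,0,0,0,1],[0,0,0,0,0,0,1],[0,0,0,0,0,0,1]]}}

```text
t: 17.23
tcp_pos: [0.4231, -0.1245, 0.0413]
tool_rot: [0.668, 0.744, 0.0, 0.001]
force: [-0.6, -0.8, 6.4]
finger_gap: 0.286
gripper_force: 38.7
```

Run:
```python
from go import *
go(.585,.088,.2);go(.585,.088,.2,96)
```

```text
tcp [ 0.4231 -0.1245  0.0413] heading 96.1 gap 0.286 turn wz 0 shift after turn [ 0.1937  0.1841 -0.1587] in present axes [ 0.1937  0.1841 -0.1587] tilt [ 0.0021 -0.0014 -1.    ]
tcp [ 0.4231 -0.1245  0.0413] heading 96.1 gap 0.286 turn wz 0.003 shift after turn [ 0.1942  0.1836 -0.1587] in present axes [ 0.1937  0.1841 -0.1587] tilt [ 0.0021 -0.0014 -1.    ]
```

>>> {"op": "apply_moves", "data": {"plan": [[0,0,-0.015,0,0,0,1],[0,0,-0.035,0,0,0,1],[0,0,-0.04,0,0,0,1],[0,0,-0.02,0,0,0,1],[0.012,0.012,0,0,0,0,1],[0.03,0.028,0,0,0,0,1],[0.04,0.038,0,0,0,0,1],[0.04,0.038,0,0,0,0,1]]}}

```text
t: 18.23
tcp_pos: [0.5252, 0.0108, 0.1505]
tool_rot: [0.669, 0.744, -0.0, 0.0]
force: [0.9, -1.0, -1.4]
finger_gap: 0.281
gripper_force: 39.0
```

>>> {"op": "apply_moves", "data": {"plan": [[0.04,0.038,0,0,0,0,1],[0.022,0.02,0,0,0,0,1],[0.01,0.01,0,0,0,0,1],[0,0,0.03,0,0,0,1],[0,0,0.03,0,0,0,1],[0,0,0.01,0,0,0,1],[0,0,0,0,0,0,1],[0,0,0,0,0,0,1]]}}

```text
t: 19.23
tcp_pos: [0.5853, 0.0881, 0.0814]
tool_rot: [0.668, 0.744, 0.001, 0.001]
force: [0.3, -0.5, -0.8]
finger_gap: 0.284
gripper_force: 39.1
```

Run:
```python
from go import *
go(.585,.088,.042);I,C=shot("wrist","w8");S,_=shot("side","s8")
cv2.imwrite("pics/c8.png",np.vstack([S[100:300],I])[:,:,::-1])
```

```text
tcp [0.5853 0.0881 0.0814] heading 96.1 gap 0.284 turn wz 0 shift after turn [-0.0001 -0.0004  0.0394] in present axes [-0.0001 -0.0004  0.0394] tilt [ 0.002  -0.0001 -1.    ]
```

View pics/c8.png

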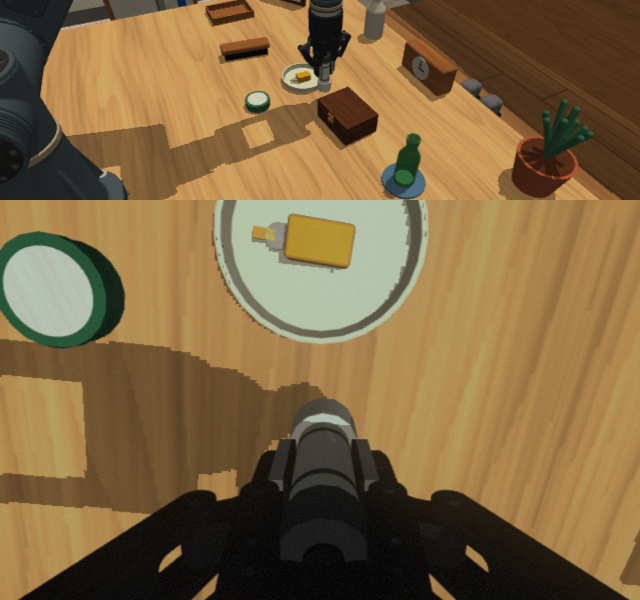

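The flashlight is held upright over the gap, with the dish rim's near edge at about (325,142) and the fob in the dish. Lowering.

>>> {"op": "apply_moves", "data": {"plan": [[0,0,0.02,0,0,0,1],[0,0,0.011,0,0,0,1],[0,0,0.005,0,0,0,1],[0,0,0.003,0,0,0,1],[0,0,0.0015,0,0,0,1],[0,0,0,0,0,0,1],[0,0,0,0,0,0,1]]}}

```text
t: 20.2
tcp_pos: [0.5848, 0.0884, 0.0413]
tool_rot: [0.668, 0.744, 0.0, 0.0]
force: [-2.3, -1.1, 5.7]
finger_gap: 0.283
gripper_force: 39.8
```

>>> {"op": "apply_moves", "data": {"plan": [[0,0,0,0,0,0,0],[0,0,0,0,0,0,-0.3],[0,0,0,0,0,0,-0.5],[0,0,0,0,0,0,-0.5],[0,0,-0.03,0,0,0,-0.5],[0,0,-0.06,0,0,0,-0.5],[0,0,-0.06,0,0,0,-0.8],[0,0,-0.04,0,0,0,-1]]}}

```text
t: 21.2
tcp_pos: [0.5854, 0.0885, 0.2329]
tool_rot: [0.668, 0.744, 0.001, 0.001]
force: [0.4, -0.9, -0.0]
finger_gap: 1.002
gripper_force: 0.0
```

>>> {"op": "apply_moves", "data": {"plan": [[0,0,0,0,0,-0.183,-1],[0,0,0,0,0,-0.183,-1],[0,0,0,0,0,-0.183,-1],[0,0,0,0,0,-0.183,-1],[0,0,0,0,0,-0.183,-1],[0,0,0,0,0,-0.183,-1],[0,0,0,0,0,-0.183,-1],[0,0,0,0,0,-0.183,-1]]}}

```text
t: 22.2
tcp_pos: [0.5843, 0.0885, 0.2296]
tool_rot: [-0.003, 1.0, 0.0, -0.0]
force: [-0.0, -0.1, -0.1]
finger_gap: 0.998
gripper_force: 0.0
```

>>> {"op": "apply_moves", "data": {"plan": [[0,0,0,0,0,0,-1],[0,0,0,0,0,0,-1]]}}

```text
t: 22.45
tcp_pos: [0.5844, 0.0885, 0.2297]
tool_rot: [0.001, 1.0, 0.0, -0.0]
force: [-0.0, -0.2, -0.5]
finger_gap: 1.003
gripper_force: 0.0
```

Run:
```python
from go import *
go(.3655,-.2545,.2)
I,C=shot("wrist","w9")
HSV["dark"]=((0,0,0),(180,80,80));e=proj(C,[.585,.088,.104]);f=proj(C,[.585,.088,0]);print(e,f)
x,y=e.astype(int)
for b in blobs(I,"dark",150,(x-40,y-20,x+40,y+40)): print(cv2.boundingRect(b))
cv2.imwrite("pics/w9c.png",I[:300,:,::-1])
```

```text
tcp [0.5844 0.0885 0.2297] heading 179.9 gap 1.003 turn wz 0 shift after turn [ 0.2181 -0.3435  0.0298] in present axes [ 0.2181 -0.3435  0.0298] tilt [-0.0003  0.     -1.    ]
[322.0583 185.6795] [322.3806 159.9021]
(305, 165, 33, 35)
```

View pics/w9c.png

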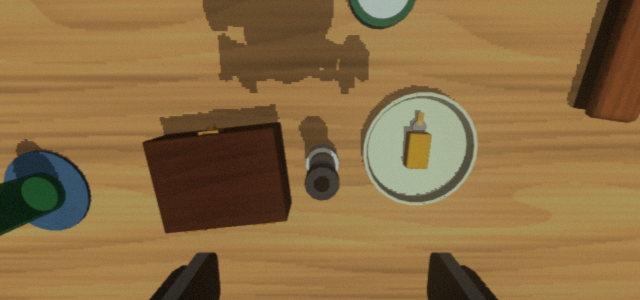

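The flashlight stands upright between the box and dish at (322,182); the lid corners are (145,141), (281,124), (290,220) and (166,231). Next, the seal case.

>>> {"op": "apply_moves", "data": {"plan": [[0.036,-0.057,0.005,0,0,0,-1],[0.036,-0.057,0.005,0,0,0,-1],[0.036,-0.057,0.005,0,0,0,-1],[0.036,-0.057,0.005,0,0,0,-1],[0.036,-0.057,0.005,0,0,0,-1],[0.038,-0.058,0.005,0,0,0,-1],[0,0,0,0,0,0,-1],[0,0,0,0,0,0,-1]]}}

```text
t: 23.5
tcp_pos: [0.384, -0.2271, 0.2023]
tool_rot: [0.001, 1.0, 0.0, 0.0]
force: [-0.3, -0.5, -0.0]
finger_gap: 0.995
gripper_force: 0.0
```

Run:
```python
from go import *
z=np.load("pics/w9.npz");W=(z["K"],z["R"],z["t"])
P=np.array([cast(W,p,.055) for p in((145,141),(281,124),(290,220),(166,231))]);print("lid",P[:,:2],P.mean(0))
s0=sense();I,C=shot("wrist","w10");HSV["dark"]=((0,0,0),(180,255,60))
e=proj(C,[.3653,-.2536,.015]);x,y=e.astype(int);print(e)
for b in blobs(I,"dark",300,(x-50,y-70,x+50,y+70)): print(cv2.boundingRect(b),cen(b),rect(C,b,.022),rect(C,b,0.011))
go(.3655,-.2545,.003)
cv2.imwrite("pics/w10c.png",I[:300,160:480,::-1])
```

```text
lid [[ 0.5565 -0.0706]
 [ 0.5418  0.0517]
 [ 0.6323  0.057 ]
 [ 0.6433 -0.063 ]] [ 0.5935 -0.0062  0.055 ]
[294.3323 148.4406]
(281, 114, 30, 66) [295.9167 146.1313] (array([ 0.3631, -0.2516]), [np.float64(0.0592), np.float64(0.0234)], np.float64(3.6)) (array([ 0.3649, -0.2524]), [np.float64(0.0613), np.float64(0.0242)], np.float64(3.6))
tcp [ 0.3844 -0.2264  0.2023] heading -180.0 gap 1.002 turn wz 0 shift after turn [ 0.0189 -0.0281  0.1993] in present axes [ 0.0189 -0.0281  0.1993] tilt [ 0.0001  0.0004 -1.    ]
```

View pics/w10c.png

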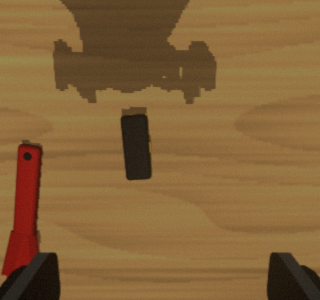

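The seal case is at crop (136,147), i.e. (296,147) in the picture, with its long axis at 3.6°. The estimates agree within 2 mm.

>>> {"op": "apply_moves", "data": {"plan": [[0.02,-0.0255,0.03,0,0,-0.063,-0.3],[0,0,0.05,0,0,0,-0.3],[0,0,0.05,0,0,0,-0.3],[0,0,0.04,0,0,0,-0.3],[0,0,0.02,0,0,0,-0.3],[0,0,0.009,0,0,0,-0.3],[0,0,0,0,0,0,-0.3],[0,0,0,0,0,0,-0.3]]}}

```text
t: 24.55
tcp_pos: [0.3648, -0.2528, 0.004]
tool_rot: [-0.032, 0.999, -0.001, 0.001]
force: [0.4, -0.3, 0.2]
finger_gap: 0.648
gripper_force: 0.0
```

>>> {"op": "apply_moves", "data": {"plan": [[0,0,0,0,0,0,1],[0,0,0,0,0,0,1],[0,0,0,0,0,0,1],[0,0,0,0,0,0,1],[0,0,0,0,0,0,1]]}}

```text
t: 25.18
tcp_pos: [0.3644, -0.2531, 0.004]
tool_rot: [-0.031, 1.0, -0.001, 0.001]
force: [0.3, 1.3, 5.6]
finger_gap: 0.273
gripper_force: 40.4
```

Run:
```python
from go import *
go(.6055,-.117,.12,96)
```

```text
tcp [ 0.3644 -0.2531  0.004 ] heading -176.4 gap 0.273 turn wz 1.529 shift after turn [ 0.11    0.2542 -0.1158] in present axes [-0.2493  0.1206 -0.1158] tilt [ 0.0012 -0.0012 -1.    ]
```

>>> {"op": "apply_moves", "data": {"plan": [[0,0,-0.02,0,0,0,1],[0,0,-0.045,0,0,0,1],[0,0,-0.045,0,0,0,1],[0,0,-0.01,0,0,0.18,1],[0,0,0,0,0,0.18,1],[0,0,0,0,0,0.18,1],[0,0,0,0,0,0.18,1],[0,0,0,0,0,0.18,1]]}}

```text
t: 26.18
tcp_pos: [0.3638, -0.2526, 0.1234]
tool_rot: [0.409, 0.912, -0.0, 0.0]
force: [0.3, -0.0, -0.4]
finger_gap: 0.269
gripper_force: 39.6
```

>>> {"op": "apply_moves", "data": {"plan": [[0,0,0,0,0,0.18,1],[0,0,0,0,0,0.18,1],[0,0,0,0,0,0.18,1],[0,0,0,0,0,0.089,1],[0.018,0.042,0,0,0,0,1],[0.022,0.052,0,0,0,0,1],[0.022,0.052,0,0,0,0,1],[0.022,0.052,0,0,0,0,1]]}}

```text
t: 27.18
tcp_pos: [0.5533, -0.1475, 0.1234]
tool_rot: [0.669, 0.743, -0.0, 0.0]
force: [0.2, -0.3, -0.9]
finger_gap: 0.275
gripper_force: 39.6
```

>>> {"op": "apply_moves", "data": {"plan": [[0.018,0.039,0,0,0,0,1],[0.008,0.017,0,0,0,0,1],[0,0,0,0,0,0,1],[0,0,0,0,0,0,1]]}}

```text
t: 27.68
tcp_pos: [0.6033, -0.1173, 0.1229]
tool_rot: [0.669, 0.743, -0.001, -0.001]
force: [0.0, -0.9, -0.2]
finger_gap: 0.272
gripper_force: 39.6
```

Run:
```python
from go import *
go(.6055,-.117,.005,96)
```

```text
tcp [ 0.6033 -0.1173  0.1229] heading 96.0 gap 0.272 turn wz -0.001 shift after turn [-0.      0.0025  0.1179] in present axes [-0.      0.0025  0.1179] tilt [-0.0024  0.0004 -1.    ]
```

Lower, in steps with contact check.

>>> {"op": "apply_moves", "data": {"plan": [[0,0.002,0.04,0,0,0,1],[0,0,0.04,0,0,0,1],[0,0,0.02,0,0,0,1],[0,0,0.012,0,0,0,1],[0,0,0.005,0,0,0,1],[0,0,0.0015,0,0,0,1],[0,0,0,0,0,0,1],[0,0,0,0,0,0,1]]}}

```text
t: 28.68
tcp_pos: [0.6076, -0.1166, 0.0055]
tool_rot: [0.669, 0.743, 0.0, 0.001]
force: [-0.0, 0.2, -0.6]
finger_gap: 0.271
gripper_force: 39.7
```

>>> {"op": "apply_moves", "data": {"plan": [[0,-0.001,0.001,0,0,0,1],[0,0,0,0,0,0,1],[0,0,0,0,0,0,0.2],[0,0,0,0,0,0,0],[0,0,0,0,0,0,-0.2],[0,0,-0.03,0,0,0,-0.2],[0,0,-0.06,0,0,0,-0.5],[0,0,-0.06,0,0,0,-1]]}}

```text
t: 29.68
tcp_pos: [0.6056, -0.1165, 0.1546]
tool_rot: [0.669, 0.743, -0.0, -0.001]
force: [0.7, -0.6, -0.1]
finger_gap: 0.939
gripper_force: 0.0
```

>>> {"op": "apply_moves", "data": {"plan": [[0,0,-0.06,0,0,0,-1],[0,0,-0.02,0,0,-0.18,-1],[0,0,0,0,0,-0.18,-1],[0,0,0,0,0,-0.18,-1],[0,0,0,0,0,-0.18,-1],[0,0,0,0,0,-0.18,-1],[0,0,0,0,0,-0.18,-1],[0,0,0,0,0,-0.18,-1]]}}

```text
t: 30.68
tcp_pos: [0.6058, -0.1165, 0.2335]
tool_rot: [0.1, 0.995, 0.0, -0.0]
force: [0.2, -0.7, 0.1]
finger_gap: 0.998
gripper_force: 0.0
```

>>> {"op": "apply_moves", "data": {"plan": [[0,0,0,0,0,-0.025,-1],[0,0,0,0,0,0,-1],[0,0,0,0,0,0,-1]]}}

```text
t: 31.05
tcp_pos: [0.6061, -0.1166, 0.2337]
tool_rot: [0.091, 0.996, 0.0, -0.0]
force: [-0.4, 0.1, -0.1]
finger_gap: 1.0
gripper_force: 0.0
```

Run:
```python
from go import *
I,C=shot("wrist","w11")
go(.4536,-.37,.2,170)
e=proj(C,[.607,-.117,.022]);x,y=e.astype(int);print(e)
for b in blobs(I,"black",200,(x-50,y-45,x+50,y+45)): print(cv2.boundingRect(b),rect(C,b,.022))
T,A=shot("top","t11")
b=blobs(T,"red",300,(440,190,495,285))[0];p=b[:,0].astype(float)
vx,vy,x0,y0=cv2.fitLine(b,2,0,.01,.01).ravel();W=np.array([cast(A,q,.006)[:2] for q in p])
d=cast(A,(x0+vx*50,y0+vy*50),.006)-cast(A,(x0-vx*50,y0-vy*50),.006);d=d[:2]/np.linalg.norm(d[:2]);d*=np.sign(d[0])
s=W@d;n=np.array([-d[1],d[0]]);mid=(s.max()+s.min())/2;k=np.abs(s-mid)<8
print("horn heading",np.degrees(np.arctan2(d[1],d[0])),"len",s.max()-s.min(),"centre",d*mid+n*((W@n)[k].min()+(W@n)[k].max())/2,"width",np.ptp((W@n)[k]))
```

```text
tcp [ 0.6061 -0.1166  0.2337] heading 169.6 gap 1.003 turn wz -0.007 shift after turn [ 0.1062 -0.2761  0.0337] in present axes [ 0.1041 -0.2768  0.0337] tilt [-0.  0. -1.]
[322.752  163.8134]
horn heading -9.728125071505461 len 0.15776676234072717 centre [ 0.4449 -0.3712] width 0.038860715064400975
```

>>> {"op": "apply_moves", "data": {"plan": [[0.018,-0.046,0.005,0,0,0,-1],[0.018,-0.046,0.005,0,0,0,-1],[0.018,-0.046,0.005,0,0,0,-1],[0.018,-0.046,0.005,0,0,0,-1],[0.018,-0.046,0.005,0,0,0,-1],[0.018,-0.046,0.005,0,0,0,-1],[0,0,0,0,0,0,-1],[0,0,0,0,0,0,-1]]}}

```text
t: 32.15
tcp_pos: [0.4503, -0.3683, 0.2037]
tool_rot: [0.091, 0.996, 0.0, -0.0]
force: [0.4, 0.4, 0.4]
finger_gap: 1.003
gripper_force: 0.0
```

Run:
```python
from go import *
J=cv2.imread("pics/w11.png")
I,C=shot("wrist","w12")
b=blobs(I,"red",1000)[0];W=np.array([cast(C,q,.008)[:2] for q in b[:,0]])
vx,vy,x0,y0=cv2.fitLine(W.astype(np.float32),2,0,.01,.01).ravel();d=np.array([vx,vy])*np.sign(vx)
s=W@d;n=np.array([-d[1],d[0]]);w=W@n
for lo in np.arange(s.min(),s.max(),.016):
    k=(s>=lo)&(s<lo+.016);print(round(lo-s.min(),3),"mid",((w[k].min()+w[k].max())/2).round(4),"w",np.ptp(w[k]).round(4))
mid=(s.max()+s.min())/2
print(np.degrees(np.arctan2(d[1],d[0])),np.ptp(s),"centre",d*mid,n, cv2.boundingRect(b))
go(.449,-.371,.2)
cv2.imwrite("pics/c12.png",np.vstack([J[:280],I[:300,:,::-1]]))
```

```text
0.0 mid -0.2879 w 0.0193
0.016 mid -0.2881 w 0.0195
0.032 mid -0.2882 w 0.0196
0.048 mid -0.2881 w 0.0192
0.064 mid -0.2883 w 0.0194
0.08 mid -0.2881 w 0.0265
0.096 mid -0.2882 w 0.0307
0.112 mid -0.2885 w 0.0352
0.128 mid -0.2887 w 0.0396
0.144 mid -0.2887 w 0.0316
-9.759522 0.15692383628679824 centre [ 0.4897 -0.0842] [0.1695 0.9855] (302, 71, 40, 162)
tcp [ 0.4506 -0.3678  0.2038] heading 169.7 gap 0.998 turn wz 0 shift after turn [ 0.001  -0.0035  0.0038] in present axes [ 0.001  -0.0035  0.0038] tilt [ 0.0001  0.0006 -1.    ]
```

View pics/c12.png

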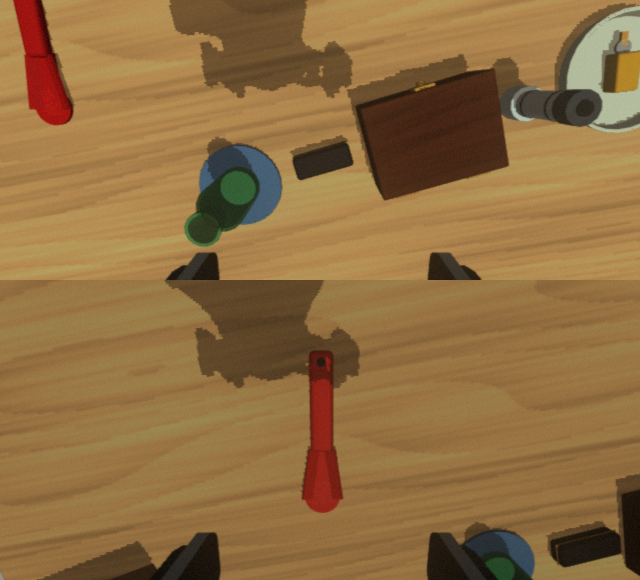

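Above: the seal case sits at (323,160) between coaster and box. Below: the shoehorn lies straight under the tool, from (321,71) to (321,232). Centre taken as about (0.4425,-0.368).

>>> {"op": "apply_moves", "data": {"plan": [[0.011,-0.002,0.03,0,0,0,-0.3],[0,0,0.05,0,0,0,-0.3],[0,0,0.05,0,0,0,-0.3],[0,0,0.04,0,0,0,-0.3],[0,0,0.02,0,0,0,-0.3],[0,0,0.01,0,0,0,-0.3],[0,0,0,0,0,0,-0.3],[0,0,0,0,0,0,-0.3]]}}

```text
t: 33.2
tcp_pos: [0.4399, -0.369, 0.0048]
tool_rot: [0.09, 0.996, -0.001, 0.001]
force: [0.2, -0.0, -0.5]
finger_gap: 0.649
gripper_force: 0.0
```

>>> {"op": "apply_moves", "data": {"plan": [[0,0,0,0,0,0,1],[0,0,0,0,0,0,1],[0,0,0,0,0,0,1],[0,0,0,0,0,0,1],[0,0,0,0,0,0,1]]}}

```text
t: 33.83
tcp_pos: [0.4394, -0.3692, 0.0047]
tool_rot: [0.09, 0.996, -0.001, 0.001]
force: [-0.4, 0.5, 5.8]
finger_gap: 0.24
gripper_force: 40.0
```

>>> {"op": "apply_moves", "data": {"plan": [[0,0,-0.02,0,0,0,1],[0,0,-0.04,0,0,0,1],[0,0,-0.05,0,0,0,1],[0,0,-0.05,0,0,0,1],[0,0,-0.02,0,0,0.1,1],[0,0,0,0,0,0.17,1],[0,0,0,0,0,0.17,1],[0,0,0,0,0,0.17,1]]}}

```text
t: 34.83
tcp_pos: [0.4387, -0.3684, 0.1836]
tool_rot: [0.388, 0.922, 0.0, -0.0]
force: [-0.3, 0.2, -0.9]
finger_gap: 0.244
gripper_force: 39.3
```

>>> {"op": "apply_moves", "data": {"plan": [[0,0,0,0,0,0.17,1],[0,0,0,0,0,0.17,1],[0,0,0,0,0,0.17,1],[0,0,0,0,0,0.16,1],[0,0,0,0,0,0,1],[0,0,0,0,0,0,1]]}}

```text
t: 35.58
tcp_pos: [0.4389, -0.3685, 0.1835]
tool_rot: [0.666, 0.746, 0.0, -0.0]
force: [0.0, 0.6, -0.9]
finger_gap: 0.245
gripper_force: 39.3
```

Run:
```python
from go import *
go(.5947,-.011,.12,96)
```

```text
tcp [ 0.4389 -0.3685  0.1835] heading 96.4 gap 0.245 turn wz 0.007 shift after turn [0.3392 0.1923 0.0636] in present axes [0.3378 0.1949 0.0636] tilt [-0.0003  0.0004 -1.    ]
```

>>> {"op": "apply_moves", "data": {"plan": [[0.02,0.012,0,0,0,0.007,1],[0.041,0.023,0,0,0,0,1],[0.05,0.029,0,0,0,0,1],[0.05,0.029,0,0,0,0,1],[0.05,0.029,0,0,0,0,1],[0.05,0.029,0,0,0,0,1],[0.041,0.023,0,0,0,0,1],[0.024,0.013,0,0,0,0,1]]}}

```text
t: 36.58
tcp_pos: [0.592, -0.0225, 0.1837]
tool_rot: [0.668, 0.744, 0.0, -0.0]
force: [0.2, -0.1, -0.4]
finger_gap: 0.241
gripper_force: 39.3
```

>>> {"op": "apply_moves", "data": {"plan": [[0.01,0.005,0.02,0,0,0,1],[0,0,0.02,0,0,0,1],[0,0,0,0,0,0,1],[0,0,0,0,0,0,1]]}}

```text
t: 37.08
tcp_pos: [0.5958, -0.0149, 0.1442]
tool_rot: [0.67, 0.743, 0.0, 0.0]
force: [0.0, 0.3, 0.1]
finger_gap: 0.242
gripper_force: 39.3
```

Run:
```python
from go import *
go(.5947,-.011,.0605,96)
I,C=shot("wrist","w13");S,_=shot("side","s13")
b=blobs(I,"red",300)
for q in b: print(cv2.boundingRect(q),cast(C,q[q[:,0,1].argmin(),0],.145))
cv2.imwrite("pics/c13.png",np.vstack([S[100:300],I])[:,:,::-1])
```

```text
tcp [ 0.5958 -0.0149  0.1442] heading 95.9 gap 0.242 turn wz -0.001 shift after turn [ 0.004  -0.0007  0.0837] in present axes [ 0.004  -0.0007  0.0837] tilt [ 0.0008 -0.0002 -1.    ]
(286, 76, 76, 291) [0.5908 0.0622 0.145 ]
```

View pics/c13.png

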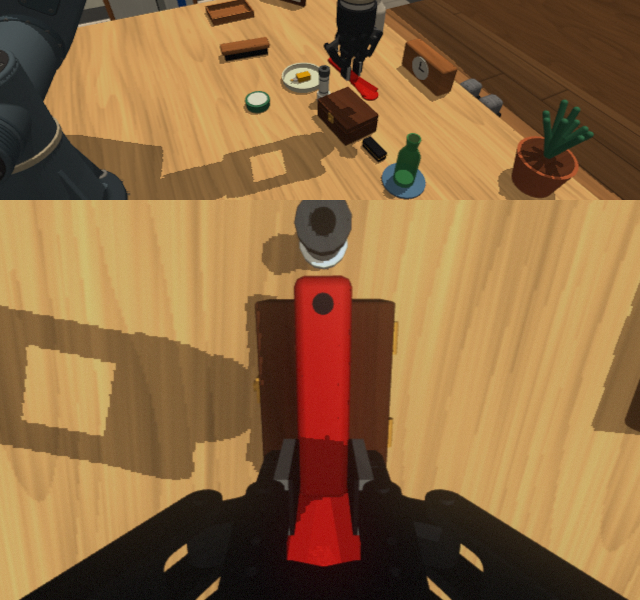

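The shoehorn is aligned lengthwise over the lid: handle end at (323,76), lid sides at columns 255 and 393, flashlight cap beyond at (323,25). Lowering with a 3 mm shift.

>>> {"op": "apply_moves", "data": {"plan": [[0.003,-0.001,0.025,0,0,0,1],[0,0,0.03,0,0,0,1],[0,0,0.015,0,0,0,1],[0,0,0.009,0,0,0,1],[0,0,0.004,0,0,0,1],[0,0,0,0,0,0,1],[0,0,0,0,0,0,1]]}}

```text
t: 38.05
tcp_pos: [0.5946, -0.0119, 0.0614]
tool_rot: [0.67, 0.743, 0.0, 0.001]
force: [-0.4, -0.1, -0.8]
finger_gap: 0.239
gripper_force: 39.3
```

>>> {"op": "apply_moves", "data": {"plan": [[0,0,0.001,0,0,0,1],[0,0,0.0005,0,0,0,1],[0,0,0,0,0,0,1],[0,0,0,0,0,0,1]]}}

```text
t: 38.55
tcp_pos: [0.5943, -0.0118, 0.0597]
tool_rot: [0.67, 0.743, 0.0, 0.0]
force: [-0.3, 0.8, 3.9]
finger_gap: 0.241
gripper_force: 39.8
```

>>> {"op": "apply_moves", "data": {"plan": [[0,0,0,0,0,0,0.3],[0,0,0,0,0,0,0.1],[0,0,0,0,0,0,-0.1],[0,0,0,0,0,0,-0.1],[0,0,-0.03,0,0,0,-0.1],[0,0,-0.06,0,0,0,-0.1],[0,0,-0.06,0,0,0,-0.1],[0,0,-0.06,0,0,0,-0.5]]}}

```text
t: 39.55
tcp_pos: [0.5937, -0.0117, 0.271]
tool_rot: [0.67, 0.743, -0.0, -0.0]
force: [1.1, -0.7, -0.4]
finger_gap: 0.74
gripper_force: 0.0
```

>>> {"op": "apply_moves", "data": {"plan": [[-0.04,-0.05,-0.02,0,0,0,-1],[-0.04,-0.05,0,0,0,0,-1],[-0.05,-0.05,0,0,0,0,-1],[-0.05,-0.05,0,0,0,0,-1],[0,0,0,0,0,0,-1],[0,0,0,0,0,0,-1]]}}

```text
t: 40.3
tcp_pos: [0.4283, -0.1944, 0.2879]
tool_rot: [0.67, 0.742, 0.0, 0.0]
force: [0.1, 1.0, 0.6]
finger_gap: 1.001
gripper_force: 0.0
```

Run:
```python
from go import *
go(.5,0,.2)
T,A=shot("top","t14")
roi=(270,130,380,230)
for n,c,r,z in(("horn","red",(270,120,380,230),.063),("fob","yellow",(205,150,262,212),.022),("seal","black",(335,140,385,200),.011)):
    for b in blobs(T,c,15,r)[:2]: print(n,cv2.boundingRect(b),rect(A,b,z))
p=proj(A,[.5848,.0884,.104]);print("flash exp",p)
cv2.imwrite("pics/t14c.png",cv2.resize(T[130:290,120:440],(800,400),interpolation=1)[:,:,::-1])
```

```text
tcp [ 0.4283 -0.1944  0.2879] heading 95.8 gap 1.001 turn wz 0 shift after turn [0.1861 0.0911 0.0881] in present axes [0.1861 0.0911 0.0881] tilt [ 0.0005  0.0004 -1.    ]
horn (284, 161, 69, 18) (array([ 0.6004, -0.0168]), [np.float64(0.156), np.float64(0.0393)], np.float64(-88.7))
fob (229, 174, 10, 15) (array([0.5734, 0.1806]), [np.float64(0.0332), np.float64(0.0211)], np.float64(-5.3))
seal (351, 165, 22, 11) (array([ 0.6086, -0.1224]), [np.float64(0.0518), np.float64(0.0229)], np.float64(-83.9))
flash exp [270.7198 172.8307]
```

View pics/t14c.png

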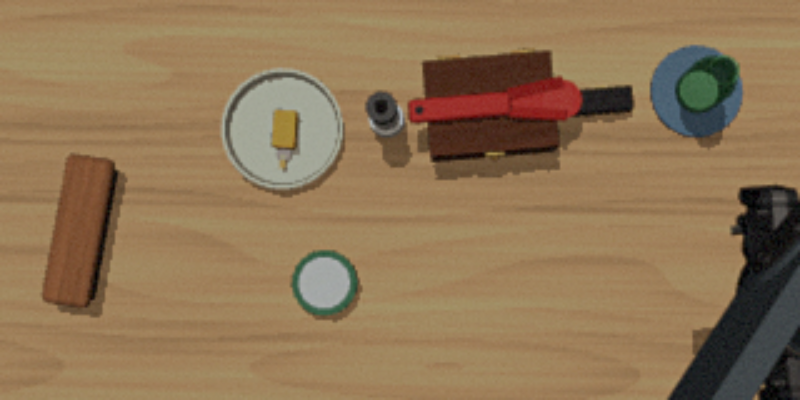

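All five items are in place: the fob is mid-dish, the flashlight upright at (385,112), the shoehorn centred along the lid, the seal case at about (602,100) and the vase on the coaster. The brush and tin are untouched and the gripper is clear.

```bash
python3 -c "
from station import *
print(sign_off())"
```

```text
the job is handed in; nothing more can be done
None
```

I placed all five things as asked and handed the job in after about 40 s of robot time. The last top view showed each one in place and the brush and tin unmoved, but the sign-off gave no verdict.

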